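Slide a marble blank under the spring hold-down flap

TASK

Load the carving jig: with one fingertip press down the long yellow press plate so that the spring-closed hold-down flap stays open, and with the other fingertip push the marble blank along its channel under the flap until it is fully home against the steel end stop; keep the flap held open until the blank is home. Then let the plate go so that the flap closes on the blank, and move clear. Do not lift the blank off the bed, and leave the mallet, chisel and rubbing block where they are.

Things in the scene. Friction and masses are not known exactly. Their poses are not given: they have to be found in the camera images.
- jig: Fixed plywood carving jig. +x is the push direction, +y left of it, z up; origin at bench level (jig figures in mm from it). Board x -170 to 120, y -105 to 85; its top, the bed, at z = 20. The blank's channel runs along x, centre line y = -45, between dark fences (inner faces y = -71 and -19, tops z = 28), open at the -x end. The flap's axle lies along x at y = -2, z = 36.
- stop_face (a point): Middle of the steel end stop's face across the channel, at jig x = 100, y = -45, z = 35; the stop's top is at z = 48. The blank's +x end comes to rest here.
- blank_center (a point): Centre of the marble blank, a loose bar 110 long (along the channel) x 46 wide x 30 high, 0.3 to 0.55 kg, lying on the bed in the channel (centre z = 35, top z = 50). It starts short of the flap, centre at jig x -65 to -20; home, its centre is at jig x = 45 and its rear end at x = -10.
- flap (a joint): Angle (rad) of the yellow one-piece flap, a rocker on its axle with the nose on one arm and the press plate on the other: 0 sprung shut, 0.6 fully open (end of travel). Pressing the plate down increases it. Above 0.32 the blank passes under the nose; closed on the loaded blank it reads about 0.27.
- nose (a point): Where the blank enters under the flap: lower front edge of the black rubber rib under the nose, on the channel's centre line. The nose spans jig x 45 to 90. Shut, the rib's underside is at z = 40 and blocks the blank, the nose's top at z = 62; fully open they are at z = 63 and about 90.
- press_plate (a point): Place to press: on top of the yellow plate, midway along it, 37 mm from the axle. The plate is 6 thick, spans jig x -155 to 30 and 4 to 64 mm from the axle towards +y, so a fingertip can slide along it while pressing. Shut, this point is at jig y = 30, z = 55 (plate slopes up to +y); fully open y = 34, z = 33. About 3 N starts it, 7 N holds it fully open.
- mallet: Bystander: round wooden carver's mallet standing on its head, 84 across, 180 high. Origin at the centre of its underside.
- chisel: Bystander: steel chisel lying on the bench, 180 long along its x, 22 thick. Origin at its middle, on the bench.
- rubbing_block: Bystander: green rubbing block with wooden back, 80 x 45 x 35. Origin at the centre of its underside.
- blank: The same marble blank, given at its underside: origin at the centre of its underside, x along its length, z up.
Not all that is in view belongs to the job. What is shaped like the blank but blue or red is not meant.

How it is judged (in metres and radians):
On the way, in this order (a step that is already met when the one before it is completed fails the run):
1. a finger holds the flap open while the blank is still outside it (value of joint flap above 0.285 rad and x of blank_center in the frame of jig below -0.01 m), for 0.2 s.
2. the blank is home against the stop with the flap still held open (value of joint flap above 0.285 rad and x of blank_center in the frame of jig above 0.042 m), for 0.1 s.
At the end, for the whole second after the job is handed in: The blank lies flat in the channel with its end within 3 mm of the stop, at rest, and the flap has closed on it and presses it down (x of blank_center in the frame of jig above 0.042 m and y of blank_center in the frame of jig between -0.049 and -0.041 m and z of blank_center in the frame of jig between 0.032 and 0.038 m and value of joint flap between 0.245 and 0.285 rad and linear speed of blank below 0.01 m/s); the robot touches nothing.
It fails at once if the blank is lifted off the bed (more than 8 mm) or tipped (z of blank_center in the frame of jig above 0.043 m or angle between blank_center's own z axis and vertical above 0.2 rad).
It fails at once if the mallet is moved more than 20 mm or knocked over (distance of mallet from where it was at the start of the episode above 0.02 m or angle between mallet's own z axis and vertical above 0.4 rad).
It fails at once if the chisel is moved more than 20 mm or knocked over (distance of chisel from where it was at the start of the episode above 0.02 m or angle between chisel's own z axis and vertical above 0.4 rad).
It fails at once if the rubbing block is moved more than 20 mm or knocked over (distance of rubbing_block from where it was at the start of the episode above 0.02 m or angle between rubbing_block's own z axis and vertical above 0.4 rad).
It also fails if it takes over 45 s, if anything falls off the work surface, if the arm or the gripper's body presses on something with over 40 N, if the wrist force passes 120 N, or if a joint passes its speed limit or range.

ROBOT

A 6-joint arm with a two-finger parallel gripper is mounted at the origin on the work surface. World frame = base frame: x ahead of the robot, y to its left, z up, the work surface at z = 0. Lengths are in mm, angles in rad, forces in N, time in s.
With the tool pointing down it reaches from about 350 to 775 mm from the base axis. Payload 7.3 kg.
Tool frame: the origin (TCP) lies midway between the tips of the shut fingers; the grasp point (between the pads) lies 19 mm behind it; x points along the fingers, y is the direction in which the jaws open and shut, and the axes are right-handed (so a half turn about x gives the same grasp; the last joint's range is limited). The gripper opens to 92 mm and grips with 3 to 60 N. Pads are 19 mm wide; open, the fingers measure 130 mm over their backs; the gripper's body (75 mm by 190 mm) begins 47 mm behind the grasp point.
Start: joints at [-1.446, 0.342, 1.524, -0, 1.275, -0.146], TCP at [140.461, -505.881, 226.741] pointing down, gripper open.
Joint ranges: [-2.53, 2.53], [-0.77, 2.02], [0.04, 2.7], [-1, 4.14], [0.28, 2.66], [-3.11, 3.11]. Speed limits (rad/s): [2.57, 2.57, 3.14, 3.14, 3.14, 3.14].

INTERFACE

Orientations are given as [roll, pitch, yaw] about the fixed x, y, z axes, in that order (R = Rz(yaw) Ry(pitch) Rx(roll)).
In Python, from plant import bot gives the robot as it stands. The module is installed in compiled form; this text tells all that it offers.
- The arm moves only by the shell command python3 -m handwheel 'ROWS' [OPENING]. ROWS is JSON, a list that holds one entry, the list of rows, each a list of 4 numbers: the shift along the tool's x, y, z in cm, then the turn about the tool's x in rad. A call has 1 to 8 rows; each row shifts and turns the commanded pose from where the row before left it, along the tool's axes as they then stand; what a row does not reach is not made up. A row lasts 1/12 s, in which the tool goes at most 41.7 mm and 7.16 degrees, less where a joint would pass 70% of its speed; a pose out of reach is approached as far as the arm can. A call is refused whole if a number of a shift passes 4.17 or a number of a turn 0.125, either way. A call with a gripper value outside its range is refused whole. OPENING is the opening, from 0 (shut) to 1 (fully open), set as the call begins (- or left out, the last holds). The fingers move at their own pace and stop on an object; the grip force is fixed at half the most. Time passes only in rows, so rows that do not move let the fingers close. It gives the time, the measured TCP pose, the force and the opening at its end, in the units of the state.
- bot.get_obs(): the state, without advancing time (a new reading comes with each control period).
- bot.capture(name): name is "side" or "top" or "wrist"; returns (picture, depth): 420x560x3 uint8, red, green, blue; 420x560 float32, mm along the optical axis (not along the pixel's ray), 0 where there is no reading.
- bot.camera_model(name): a dict with "fx", "fy", "cx", "cy" (pixels), "position" and "rotation" of the camera in the world. Camera axes: x right, y down, z forward; pixel columns grow to the right and rows downward; lengths in mm; the calibration is good to about 2 mm. A picture is of the moment at which its call begins: read the wrist's pose just before it. camera_model takes no time and is no camera call; for the wrist camera it gives the pose at the moment of the call.
- bot.close_job(): hands the job in, once; it reports no verdict.
Trained networks look in the newest picture that a camera, given by its name, has taken for a name from the list of things; names that differ only in an ending like _2 or _b are one class to them, and where a whole thing is asked for, a point or a joint stands for the part that bears it (a point fixed in the world has none). Each returns a list of dicts, best first, with "conf" (0 to 1); they miss things now and then, are a little off and sometimes report something else, mostly with a low value. They report only what shows in the picture. A call takes as long as a camera call. They do not tell look-alikes from the thing itself.
- bot.find_in(camera, label): "bbox" ([left, top, width, height] in pixels, round what is visible of it).
- bot.spot_point(camera, label): "point" ([column, row] in pixels: a listed point, or the origin of a listed thing).
The state is a dict: "time": time; "joint_positions": joint angles; "dq": joint speeds; "tau": joint torques, N m; "tool_pos": TCP position; "tcp_rot": TCP orientation; "contact_force": force on the tool from outside, world axes, zero at the start; "moment": the same for the moment, N m; "grip_width": finger opening in mm.
Only numpy, scipy, OpenCV 4.12 (cv2) and the standard library are available. Lean on these libraries where they do the work, as an engineer would, in place of code of your own. Each camera call takes 0.05 s, during which the arm holds its last target.

## Working session

There is one attempt and no reset: what is moved stays moved. The work goes in short steps, Python scripts to look and compute and a shell command to move; the robot and the scene stay as the last step left them, time stands still between calls to the robot, and variables do not carry over. Pictures are saved under pics/ and viewed, and the job is handed in when it is done.

```bash
mkdir -p pics; ls; python3 - <<'E'
from plant import bot
import cv2
o=bot.get_obs(); print({k:o[k] for k in('time','tool_pos','tcp_rot','contact_force','grip_width')})
for n in('side','top'):
    p,d=bot.capture(n); cv2.imwrite(f'pics/{n}0.png',p[:,:,::-1])
    m=bot.camera_model(n); print(n,m)
    for l in('jig','stop_face','blank_center','nose','press_plate','mallet','chisel','rubbing_block'):
        print(l,[(r['point'],round(r['conf'],2)) for r in bot.spot_point(n,l)][:3])
E
```

```text
pics
{'time': 0.0, 'tool_pos': array([ 140.40740304, -505.4529084 ,  226.03945999]), 'tcp_rot': array([-1.70654747,  1.56924035,  1.70586738]), 'contact_force': array([ 0.19784289, -0.14615709,  0.48584888]), 'grip_width': 91.83268665616052}
side {'fx': 432.00041649771896, 'fy': 432.00041649771896, 'cx': 283.84505449584043, 'cy': 207.9297742414738, 'position': array([354.63043324, 514.73670629, 695.71390408]), 'rotation': array([-2.42203681, -0.01782387, -2.79247027])}
jig [([249.7, 206.2], 0.58)]
stop_face [([217.3, 172.0], 0.67)]
blank_center [([330.9, 131.2], 0.94), ([288.2, 190.0], 0.79), ([382.7, 233.9], 0.66)]
nose [([239.5, 177.3], 0.84)]
press_plate [([269.5, 207.9], 0.77)]
mallet [([185.7, 271.8], 0.96)]
chisel [([295.0, 165.9], 0.83)]
rubbing_block [([285.1, 190.9], 0.25)]
top {'fx': 543.4142933623859, 'fy': 543.4142933623859, 'cx': 280.9160568328352, 'cy': 203.30825452616858, 'position': array([ 308.07758992,  -24.7316515 , 1115.69983515]), 'rotation': array([-2.91083703,  0.00420628, -1.574793  ])}
jig [([286.2, 179.2], 0.94)]
stop_face [([311.7, 127.9], 0.78)]
blank_center [([431.2, 220.1], 0.92), ([300.7, 314.8], 0.82), ([309.3, 206.5], 0.77)]
nose [([309.4, 153.9], 0.7)]
press_plate [([269.4, 201.3], 0.58), ([202.2, 156.5], 0.32), ([360.6, 199.6], 0.24)]
mallet [([201.7, 158.3], 0.73)]
chisel [([363.8, 198.5], 0.72)]
rubbing_block [([204.6, 222.2], 0.72)]
```

View pics/top0.png

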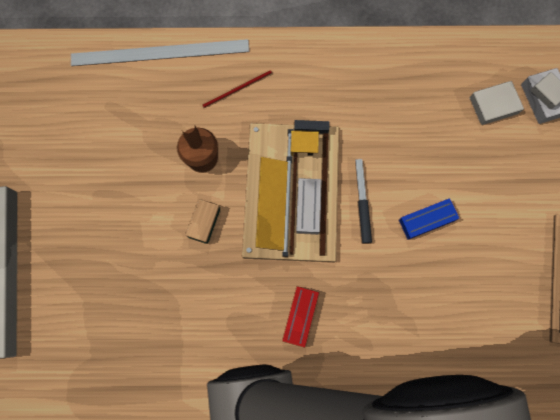

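View pics/side0.png

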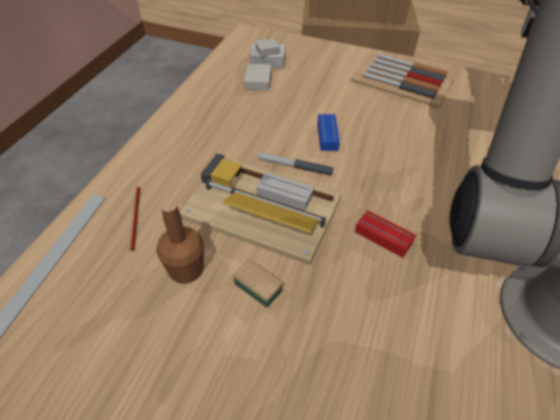

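Three bar-shaped things show in the top view: blue at (431,220), red at (300,315) and grey-white at (309,206). The grey-white bar lies in the channel between the dark fences behind the yellow flap, so it fits the marble blank. I'll confirm that in a crop and fit the jig pose.

```bash
cat > h.py <<'E'
import numpy as np, cv2
from scipy.spatial.transform import Rotation as R
def Rm(r): return R.from_euler('xyz',r).as_matrix()
def cloud(d,m):
    v,u=np.mgrid[:d.shape[0],:d.shape[1]]
    p=np.stack([(u-m['cx'])/m['fx']*d,(v-m['cy'])/m['fy']*d,d],-1)
    return p@Rm(m['rotation']).T+m['position']
def proj(P,m):
    q=(np.atleast_2d(P)-m['position'])@Rm(m['rotation'])
    return np.c_[q[:,0]/q[:,2]*m['fx']+m['cx'],q[:,1]/q[:,2]*m['fy']+m['cy']]
E
python3 - <<'E'
from plant import bot
from h import *
p,d=bot.capture('top'); m=bot.camera_model('top'); W=cloud(d,m)
W[d==0]=np.nan
np.save('W.npy',W); cv2.imwrite('pics/top1.png',p[:,:,::-1])
z=W[:,:,2]
print('bench z',np.nanmedian(z[230:290,100:180]))
roi=np.zeros(z.shape,bool); roi[110:275,232:350]=1
b=roi&(z>12)&(z<26)
n,lab,st,_=cv2.connectedComponentsWithStats(b.astype(np.uint8)); print(st[1:][st[1:,4]>30])
P=W[b][:,:2]
print('all',cv2.minAreaRect(P.astype(np.float32)), np.percentile(P,[1,99],axis=0))
c=p[105:275,225:350]; c=cv2.resize(c,None,fx=4.5,fy=3.5,interpolation=cv2.INTER_CUBIC)
zz=np.nan_to_num(z[105:275,225:350]); 
c=cv2.resize(p[110:270,230:350],None,fx=3.7,fy=3.7,interpolation=cv2.INTER_CUBIC)
e=cv2.applyColorMap(np.clip(np.nan_to_num(z[110:270,230:350])*3,0,255).astype(np.uint8),cv2.COLORMAP_JET)
e=cv2.resize(e,(340,592),interpolation=cv2.INTER_NEAREST)
cv2.imwrite('pics/crop1.png',np.hstack([c[:,:,::-1],e]))
for l,zz in(('jig',0),('stop_face',35),('blank_center',35),('nose',40),('press_plate',55)):
    for r in bot.spot_point('top',l)[:3]:
        u,v=r['point']; dr=Rm(m['rotation'])@[(u-m['cx'])/m['fx'],(v-m['cy'])/m['fy'],1]
        print(l,r['conf'],m['position']+dr*(zz-m['position'][2])/dr[2])
E
```

```text
bench z -0.07461536966775384
[[ 242  123   96  139 6126]]
all ((593.8850708007812, -42.16603088378906), (190.36756896972656, 290.1175537109375), 87.14400482177734) [[ 449.35496542 -138.55417551]
 [ 737.58727791   54.6131951 ]]
jig 0.64 [623.58704026 -35.97249148   0.        ]
stop_face 0.97 [724.82223581 -75.65163355  35.        ]
stop_face 0.61 [662.73988141 -93.49905375  35.        ]
blank_center 0.89 [557.36243375 -71.14606743  35.        ]
blank_center 0.64 [345.15035064 -54.84339405  35.        ]
blank_center 0.56 [ 521.84252037 -321.00403711   35.        ]
nose 0.93 [665.27822016 -85.57466278  40.        ]
press_plate 0.59 [557.19619371  -3.58788468  55.        ]
```

View pics/crop1.png

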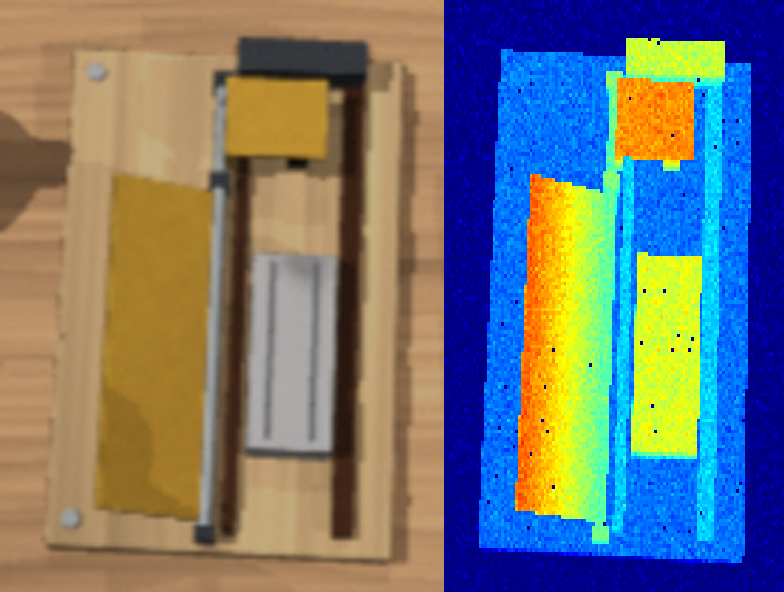

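The crop confirms the grey-white marble bar at top-view (309,206) lies in the channel behind the yellow nose; it is the blank. The board outline fits at 190.4 x 290.1 mm. Next I check the jig frame and the blank pose from depth.

```bash
cat >> h.py <<'E'
YAW=np.radians(-2.856); RJ=Rm([0,0,YAW]); OJ=np.array([593.89,-42.17,0])-RJ@[-25,-10,0]
toJ=lambda P:(np.asarray(P)-OJ)@RJ
toW=lambda P:np.asarray(P)@RJ.T+OJ
E
python3 - <<'E'
from plant import bot
from h import *
W=np.load('W.npy'); J=toJ(W); print('OJ',OJ)
def box(x,y,z,n):
    k=(J[...,0]>x[0])&(J[...,0]<x[1])&(J[...,1]>y[0])&(J[...,1]<y[1])&(J[...,2]>z[0])&(J[...,2]<z[1])
    P=J[k]; print(n,k.sum(),P.min(0),P.max(0),np.median(P,0)); return P
P=box((-160,40),(-75,-15),(42,56),'blank'); print(cv2.minAreaRect(P[:,:2].astype(np.float32)))
box((95,125),(-100,0),(40,56),'stop')
box((40,95),(-75,-5),(54,80),'nose')
P=box((-170,40),(4,80),(36,90),'plate')
print(np.polyfit(P[:,1],P[:,2],1))
box((-165,100),(-80,-65),(24,33),'fence')
k=(W[...,2]>60)&(W[...,1]>60)&(W[...,1]<220)&(W[...,0]>500)
P=J[k]; print('mallet',P.min(0),P.max(0))
k=(W[...,2]>20)&(W[...,1]>60)&(W[...,1]<220)&(W[...,0]>420)&(W[...,0]<590)
P=J[k]; print('block',P.min(0),P.max(0))
o=bot.get_obs(); T=Rm(o['tcp_rot']); print(T, o['tool_pos'],o['time'])
for n,p in (('press',[-110,36,60]),('push',[-110,-45,60])): print(n,toW(p))
E
```

```text
OJ [619.35720752 -33.42806994   0.        ]
blank 1218 [-116.90804134  -68.8436891    42.36301737] [ -6.06845582 -22.649298    55.58799824] [-63.59540492 -45.84550525  50.32915618]
((-61.48178482055664, -45.733375549316406), (110.90387725830078, 46.09134292602539), 0.10849687457084656)
stop 368 [ 95.06451082 -82.0841686   40.11781568] [120.97923432  -0.34933624  54.53099306] [108.44403973 -44.31015493  48.10569499]
nose 577 [ 44.44538802 -59.41157358  54.35071488] [91.09379027 -5.03610948 68.55411356] [ 66.37707718 -32.19151663  62.39054364]
plate 2376 [-154.84555591    4.0012794    37.07039029] [31.1105969  56.60835531 71.61256448] [-65.01310339  30.47393499  55.32641456]
[ 0.47126994 40.86337516]
fence 541 [-164.94999979  -79.99807661   24.07905657] [ 99.28989119 -65.58661265  32.9851303 ] [-34.9333227  -75.30763876  28.19268407]
mallet [  2.24027823 143.07561755  60.14123178] [ 80.90283791 226.90299095 182.03407123]
block [-143.0459291   137.30511283   20.00422386] [-56.2965815  200.56608052  41.48269543]
[[ 3.09564856e-05  2.67506104e-01 -9.63556165e-01]
 [-1.39497861e-04 -9.63556155e-01 -2.67506106e-01]
 [-9.99999990e-01  1.42695073e-04  7.48821711e-06]] [ 140.47684572 -505.88987473  226.75263084] 1.2
press [511.28757154   8.00807103  60.        ]
push [507.25166847 -72.89132011  60.        ]
```

```bash
python3 -m handwheel '[[[0,-2.29,-2.866,0],[0,-2.29,-2.866,0],[0,-2.29,-2.866,0],[0,-2.29,-2.866,0],[0,-2.29,-2.866,0],[0,-2.29,-2.866,0],[0,-2.29,-2.866,0],[0,-2.29,-2.866,0]]]' 0.7
python3 -m handwheel '[[[0,-2.29,-2.866,0],[0,-2.29,-2.866,0],[0,-2.29,-2.866,0],[0,-2.29,-2.866,0],[0,-2.29,-2.866,0],[0,-2.29,-2.866,0],[0,-2.29,-2.866,0],[0,-2.29,-2.866,0]]]'
python3 -m handwheel '[[[0,0,0,0.107],[0,0,0,0.107],[0,0,0,0.107],[0,0,0,0],[0,0,0,0]]]'
cat > st.py <<'E'
from plant import bot
from h import *
o=bot.get_obs(); T=Rm(o['tcp_rot'])
print('t',o['time'],'tcp jig',toJ(o['tool_pos']).round(1),'tooly in jig',(RJ.T@T[:,1]).round(3),'toolx',(RJ.T@T[:,0]).round(3),'F jig',(RJ.T@o['contact_force']).round(1),'w',round(o['grip_width'],1),'q',o['joint_positions'].round(2))
E
python3 st.py
```

```text
time: 1.87
tool_pos: [313.1, -266.5, 227.0]
tcp_rot: [1.976, 1.57, -0.895]
contact_force: [0.3, -0.5, 0.2]
grip_width: 64.6
time: 2.53
tool_pos: [485.1, -28.4, 226.9]
tcp_rot: [2.34, 1.57, -0.531]
contact_force: [0.2, -1.1, -0.3]
grip_width: 64.3
time: 2.95
tool_pos: [484.3, -30.1, 226.7]
tcp_rot: [1.732, 1.571, -1.456]
contact_force: [0.3, -0.9, 0.0]
grip_width: 64.6
t 2.95 tcp jig [-135.1   -3.4  226.7] tooly in jig [ 0.003 -1.     0.   ] toolx [ 0. -0. -1.] F jig [ 0.4 -0.9  0. ] w 64.6 q [-0.22  0.27  1.63 -0.    1.24  1.4 ]
```

```bash
python3 -m handwheel '[[[3.67,0,0,0],[3.67,0,0,0],[3.67,0,0,0],[3.67,0,0,0],[0,0,0,0],[0,0,0,0]]]'
python3 st.py; python3 - <<'E'
from plant import bot
from h import *
a,_=bot.capture('side'); b,_=bot.capture('wrist')
c=cv2.resize(a[100:310,160:420],(520,420),interpolation=cv2.INTER_CUBIC)
cv2.imwrite('pics/s2.png',c[:,:,::-1]); cv2.imwrite('pics/w2.png',b[:,:,::-1])
E
```

```text
time: 3.45
tool_pos: [483.3, -30.2, 79.2]
tcp_rot: [-0.159, 1.567, 2.934]
contact_force: [0.5, 1.1, 1.6]
grip_width: 64.3
t 3.45 tcp jig [-136.    -3.5   79.2] tooly in jig [ 0.001 -1.    -0.001] toolx [-0.004  0.001 -1.   ] F jig [0.4 1.1 1.6] w 64.3 q [-0.22  0.45  1.82 -0.    0.87  1.4 ]
```

View pics/s2.png

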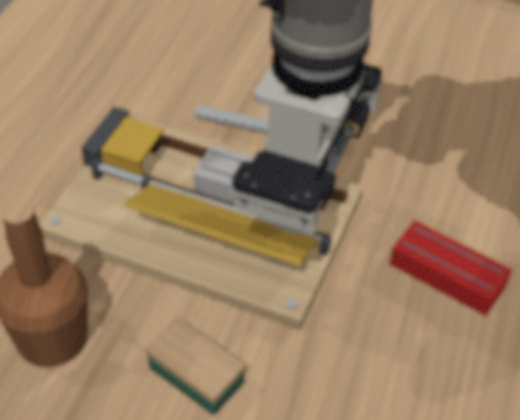

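View pics/w2.png

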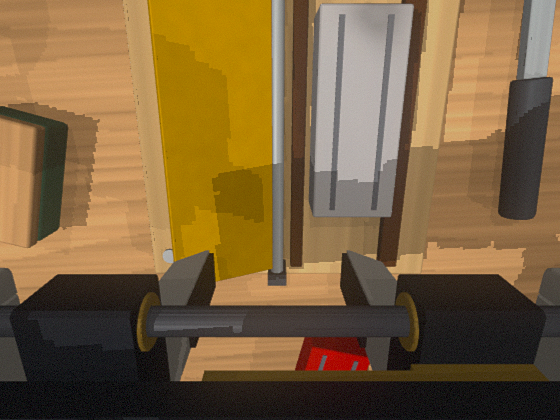

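The wrist view shows the left finger (about 200,260) over the yellow plate and the right finger (about 355,260) over the channel behind the blank's rear end at row 215. I'll press down.

```bash
python3 -m handwheel '[[[0.9,0,0,0],[0.9,0,0,0],[0.9,0,0,0],[0.8,0,0,0],[0.8,0,0,0],[0,0,0,0],[0,0,0,0]]]'
python3 st.py; python3 - <<'E'
from plant import bot
from h import *
a,_=bot.capture('side'); b,d=bot.capture('wrist')
c=cv2.resize(a[100:310,160:420],(520,420),interpolation=cv2.INTER_CUBIC)
cv2.imwrite('pics/s3.png',c[:,:,::-1]); cv2.imwrite('pics/w3.png',b[:,:,::-1])
_,d=bot.capture('top'); m=bot.camera_model('top'); J=toJ(cloud(d,m)); J[d==0]=0
k=(J[...,0]>-20)&(J[...,0]<28)&(J[...,1]>8)&(J[...,1]<55)&(J[...,2]>25)
q=np.polyfit(J[k][:,1],J[k][:,2],1); print('plate slope',q,'flap',np.arctan(.4713)-np.arctan(q[0]))
k=(J[...,0]>50)&(J[...,0]<88)&(J[...,1]>-55)&(J[...,1]<-10)&(J[...,2]>52)
q=np.polyfit(J[k][:,1],J[k][:,2],1); print('nose slope',q)
k=(J[...,0]>-160)&(J[...,0]<44)&(J[...,1]>-66)&(J[...,1]<-24)&(J[...,2]>45)&(J[...,2]<54)
print('blank front x',np.percentile(J[k][:,0],99) if k.sum() else None)
E
```

```text
time: 4.13
tool_pos: [484.7, -29.7, 36.8]
tcp_rot: [-2.161, 1.57, 0.931]
contact_force: [0.7, 3.3, 6.6]
grip_width: 64.0
t 4.1333 tcp jig [-134.7   -3.    36.8] tooly in jig [-0.001 -1.    -0.001] toolx [ 0.     0.001 -1.   ] F jig [0.5 3.4 6.6] w 64.0 q [-0.22  0.52  1.86  0.    0.76  1.4 ]
plate slope [-0.07063121 39.56915739] flap 0.5109392494783034
nose slope [-0.51109534 66.20746124]
blank front x -7.299033315845439
```

View pics/w3.png

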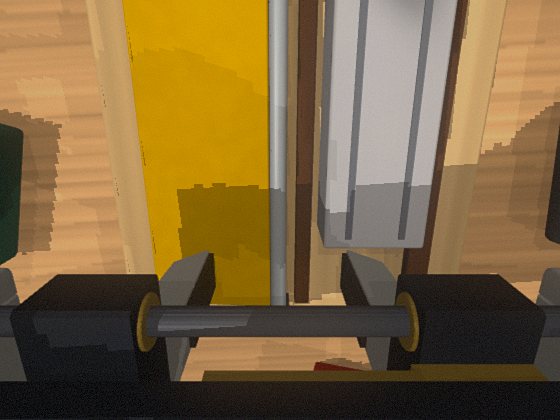

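View pics/s3.png

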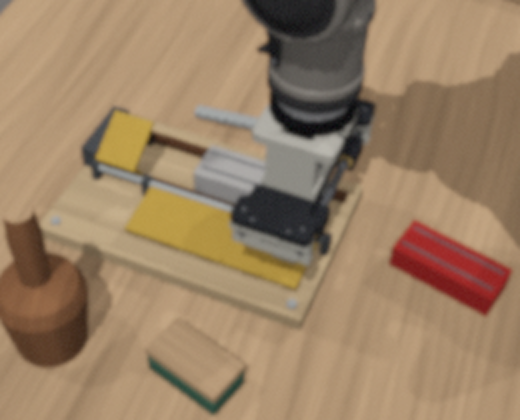

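The flap reads about 0.51 rad, matching the prediction, and both pictures show the plate down and the nose up. Now I push the blank along +x (tool -z).

```bash
python3 -m handwheel '[[[0,0,-0.7,0],[0,0,-0.7,0],[0,0,-0.7,0],[0,0,-0.7,0],[0,0,-0.7,0],[0,0,-0.7,0],[0,0,-0.7,0],[0,0,-0.7,0]]]'
python3 st.py; cat > ck.py <<'E'
from plant import bot
from h import *
_,d=bot.capture('top'); m=bot.camera_model('top'); J=toJ(cloud(d,m)); J[d==0]=0
k=(J[...,0]>12)&(J[...,0]<28)&(J[...,1]>8)&(J[...,1]<55)&(J[...,2]>25)&(J[...,2]<75)
q=np.polyfit(J[k][:,1],J[k][:,2],1); print('flap by plate',np.arctan(.4713)-np.arctan(q[0]),k.sum())
k=(J[...,0]>50)&(J[...,0]<88)&(J[...,1]>-55)&(J[...,1]<-10)&(J[...,2]>52)
q=np.polyfit(J[k][:,1],J[k][:,2],1); print('flap by nose slope',-np.arctan(q[0]))
k=(J[...,0]>-160)&(J[...,0]<98)&(J[...,1]>-66)&(J[...,1]<-24)&(J[...,2]>45)&(J[...,2]<54)
if k.sum()>20: print('blank vis x,y',np.percentile(J[k][:,0],[1,99]),np.percentile(J[k][:,1],[1,99]),k.sum())
E
python3 ck.py
```

```text
time: 4.95
tool_pos: [537.8, -32.6, 36.5]
tcp_rot: [-0.07, 1.565, 3.022]
contact_force: [-8.2, 1.3, 8.6]
grip_width: 64.2
t 4.95 tcp jig [-81.5  -3.2  36.5] tooly in jig [ 0. -1. -0.] toolx [-0.006  0.    -1.   ] F jig [-8.3  0.9  8.6] w 64.2 q [-0.2   0.59  1.71 -0.    0.85  1.42]Traceback (most recent call last):
  File "ck.py", line 5, in <module>
    q=np.polyfit(J[k][:,1],J[k][:,2],1); print('flap by plate',np.arctan(.4713)-np.arctan(q[0]),k.sum())
    raise TypeError("expected non-empty vector for x")
TypeError: expected non-empty vector for x
```

```bash
sed -i '5s/^/if k.sum()>20: /' ck.py; python3 -m handwheel '[[[0,0,-0.7,0],[0,0,-0.7,0],[0,0,-0.7,0],[0,0,-0.7,0],[0,0,-0.7,0],[0,0,-0.7,0],[0,0,-0.6,0],[0,0,-0.5,0]]]'
python3 st.py; python3 ck.py
```

```text
time: 5.67
tool_pos: [591.2, -35.4, 36.4]
tcp_rot: [-0.048, 1.565, 3.044]
contact_force: [-8.1, 1.0, 6.8]
grip_width: 64.2
t 5.6667 tcp jig [-28.1  -3.3  36.4] tooly in jig [ 0. -1. -0.] toolx [-0.005  0.    -1.   ] F jig [-8.2  0.6  6.8] w 64.2 q [-0.19  0.67  1.55 -0.    0.93  1.43]Traceback (most recent call last):
  File "ck.py", line 7, in <module>
    q=np.polyfit(J[k][:,1],J[k][:,2],1); print('flap by nose slope',-np.arctan(q[0]))
    raise TypeError("expected non-empty vector for x")
TypeError: expected non-empty vector for x
```

```bash
sed -i '7s/^/if k.sum()>20: /' ck.py; python3 -m handwheel '[[[0,0,-0.3,0],[0,0,-0.2,0],[0,0,-0.2,0],[0,0,0,0],[0,0,0,0]]]'
python3 st.py; python3 ck.py;  python3 - <<'E'
from plant import bot
import cv2
b,d=bot.capture('wrist'); cv2.imwrite('pics/w4.png',b[:,:,::-1])
a,d=bot.capture('side'); cv2.imwrite('pics/s4.png',cv2.resize(a[100:310,160:420],(520,420),interpolation=cv2.INTER_CUBIC)[:,:,::-1])
E
```

```text
time: 6.13
tool_pos: [597.7, -35.7, 36.5]
tcp_rot: [-0.061, 1.565, 3.031]
contact_force: [-7.1, 0.5, 7.6]
grip_width: 64.2
t 6.1333 tcp jig [-21.5  -3.4  36.5] tooly in jig [-0. -1. -0.] toolx [-0.006  0.    -1.   ] F jig [-7.1  0.1  7.6] w 64.2 q [-0.19  0.68  1.53 -0.    0.94  1.43]
```

View pics/w4.png

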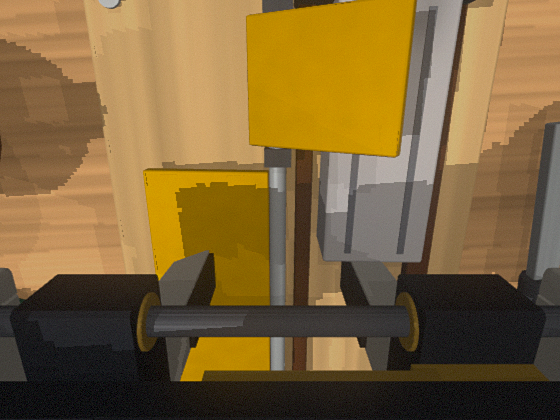

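View pics/s4.png

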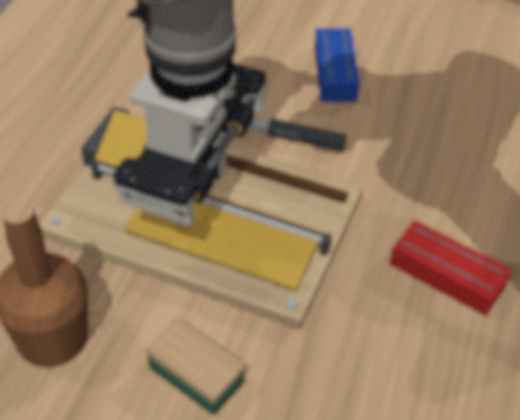

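The wrist view shows the blank under the raised nose, its rear end near row 260 at the right fingertip. By geometry about 2 mm remains, so I push on until the force rises.

```bash
python3 -m handwheel '[[[0,0,-0.15,0],[0,0,-0.15,0],[0,0,0,0],[0,0,0,0]]]'
python3 st.py;  cat > wr.py <<'E'
from plant import bot
from h import *
m=bot.camera_model('wrist'); b,d=bot.capture('wrist'); J=toJ(cloud(d,m)); J[d==0]=0
k=(J[...,0]>-60)&(J[...,0]<98)&(J[...,1]>-64)&(J[...,1]<-26)&(J[...,2]>45)&(J[...,2]<55); k[:,:320]=0; k[275:]=0
print('blank top rear x',np.percentile(J[k][:,0],[0.5,2]),'z',np.median(J[k][:,2]),'y',np.percentile(J[k][:,1],[1,99]))
E
python3 wr.py
```

```text
time: 6.62
tool_pos: [597.8, -35.7, 36.4]
tcp_rot: [-0.044, 1.559, 3.048]
contact_force: [-17.4, 0.9, 15.3]
grip_width: 64.3
t 6.6167 tcp jig [-21.4  -3.4  36.4] tooly in jig [-0.001 -1.    -0.001] toolx [-0.012  0.001 -1.   ] F jig [-17.5  -0.   15.3] w 64.3 q [-0.19  0.68  1.52 -0.    0.95  1.44]
blank top rear x [-11.54975207 -10.00970097] z 49.536760137536206 y [-63.79745013 -26.58243494]
```

```bash
python3 -m handwheel '[[[0,0,-0.15,0],[0,0,0,0],[0,0,0,0]]]'
python3 st.py;python3 wr.py; python3 - <<'E'
from plant import bot
from h import *
b,d=bot.capture('side'); m=bot.camera_model('side'); J=toJ(cloud(d,m)); J[d==0]=0
k=(J[...,0]>80)&(J[...,0]<130)&(J[...,1]>-75)&(J[...,1]<-15)&(J[...,2]>40)&(J[...,2]<52)
P=J[k]; print(len(P),np.percentile(P,[1,50,99],axis=0))
c=cv2.resize(b[140:200,190:270],None,fx=8,fy=8,interpolation=cv2.INTER_CUBIC); cv2.imwrite('pics/s5.png',c[:,:,::-1])
E
```

```text
time: 6.92
tool_pos: [597.9, -35.7, 36.4]
tcp_rot: [-0.044, 1.555, 3.047]
contact_force: [-21.5, 1.1, 18.0]
grip_width: 64.6
t 6.9167 tcp jig [-21.3  -3.3  36.4] tooly in jig [-0.001 -1.    -0.001] toolx [-0.015  0.001 -1.   ] F jig [-21.6   0.   18. ] w 64.6 q [-0.19  0.68  1.52 -0.    0.96  1.44]
blank top rear x [-11.58743061  -9.90835733] z 49.52672654998824 y [-63.79159892 -26.51033756]
118 [[103.181303   -73.42827668  46.33285414]
 [114.89314338 -35.99993851  49.04142831]
 [121.61389396 -15.72447434  51.45170387]]
```

View pics/s5.png

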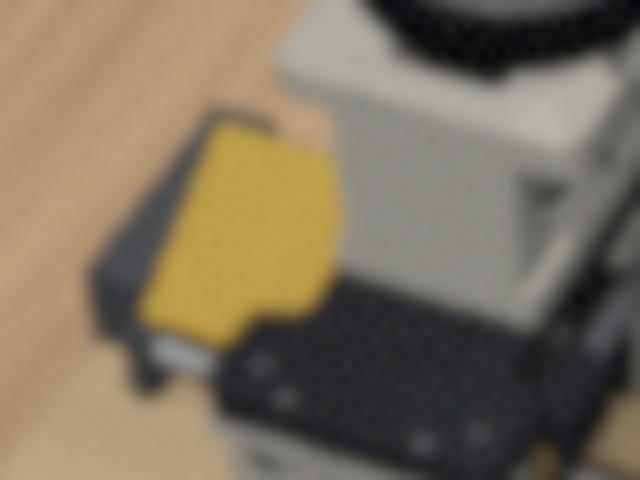

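The blank is hard against the stop: 4 N more force moved it only 0.1 mm, and its rear end is at jig x about -10 to -11. The flap is still held. I back off horizontally first, check, then release.

```bash
python3 -m handwheel '[[[0,0,0.3,0],[0,0,0.4,0],[0,0,0.4,0],[0,0,0.4,0],[0,0,0,0],[0,0,0,0]]]'
python3 st.py;python3 wr.py
```

```text
time: 7.52
tool_pos: [591.1, -35.7, 38.0]
tcp_rot: [3.016, 1.567, -0.176]
contact_force: [2.1, -0.4, 6.7]
grip_width: 64.4
t 7.5167 tcp jig [-28.2  -3.7  38. ] tooly in jig [-0.001 -1.     0.   ] toolx [ 0.004 -0.    -1.   ] F jig [ 2.1 -0.3  6.7] w 64.4 q [-0.19  0.66  1.56  0.    0.92  1.43]
blank top rear x [-18.80001169 -17.15827785] z 49.5217597942665 y [-63.78267054 -26.48218263]
```

```bash
python3 - <<'E'
from plant import bot
from h import *
m=bot.camera_model('wrist'); b,d=bot.capture('wrist'); J=toJ(cloud(d,m)); J[d==0]=0
cv2.imwrite('pics/w6.png',b[:,:,::-1])
for c in (370,385,400):
  for r in range(215,300,5): print(c,r,J[r,c].round(1).tolist(),end=' ')
  print()
E
```

```text
370 215 [5.8, -44.5, 50.6] 370 220 [3.4, -44.8, 50.3] 370 225 [0.6, -45.3, 49.3] 370 230 [-1.6, -45.4, 49.8] 370 235 [-4.0, -45.5, 49.9] 370 240 [-6.6, -45.9, 49.4] 370 245 [-9.1, -46.1, 49.5] 370 250 [-25.2, -55.0, 19.7] 370 255 [-28.6, -55.4, 18.9] 370 260 [-16.9, -46.8, 49.1] 370 265 [-17.5, -45.8, 53.0] 370 270 [-17.6, -44.7, 57.6] 370 275 [-17.0, -43.2, 63.3] 370 280 [-17.0, -42.1, 67.6] 370 285 [-17.1, -41.1, 71.5] 370 290 [-16.8, -40.0, 75.8] 370 295 [-17.2, -39.3, 78.7] 
385 215 [5.3, -51.7, 49.2] 385 220 [3.6, -51.3, 50.9] 385 225 [0.9, -51.8, 50.1] 385 230 [-1.7, -52.2, 49.5] 385 235 [-4.3, -52.6, 49.1] 385 240 [-7.3, -53.2, 48.0] 385 245 [-9.4, -53.2, 48.8] 385 250 [-25.3, -63.4, 19.5] 385 255 [-28.3, -63.6, 19.6] 385 260 [-31.4, -63.9, 19.6] 385 265 [-34.6, -64.3, 19.3] 385 270 [-17.0, -51.0, 58.7] 385 275 [-17.6, -50.0, 62.1] 385 280 [-17.2, -48.5, 67.2] 385 285 [-17.0, -47.2, 71.6] 385 290 [-17.6, -46.3, 74.5] 385 295 [-17.3, -45.1, 78.6] 
400 215 [5.7, -58.0, 50.2] 400 220 [3.2, -58.4, 49.9] 400 225 [0.8, -58.6, 49.9] 400 230 [-1.9, -59.2, 49.1] 400 235 [-3.6, -58.8, 50.8] 400 240 [-6.4, -59.4, 50.0] 400 245 [-9.0, -59.8, 49.6] 400 250 [-25.3, -71.7, 19.4] 400 255 [-28.4, -72.1, 19.3] 400 260 [-31.4, -72.3, 19.6] 400 265 [-33.8, -72.1, 21.0] 400 270 [-36.1, -71.9, 22.4] 400 275 [7.6, -38.1, 108.5] 400 280 [7.1, -37.5, 110.5] 400 285 [5.7, -37.6, 110.7] 400 290 [3.9, -37.9, 110.3] 400 295 [3.7, -37.2, 112.5]
```

View pics/w6.png

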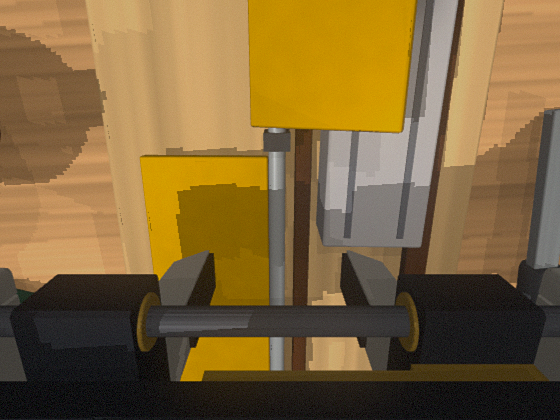

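The last check tracked the finger, not the blank. This picture shows a clear gap: the blank's top runs to jig x about -9.5 (row 247) and the finger face is at -17, so the blank is home. The plate is still held, so now I release it.

```bash
python3 -m handwheel '[[[-0.5,0,0,0],[-0.5,0,0,0],[-0.5,0,0,0],[-0.5,0,0,0],[-0.8,0,0,0],[-1.5,0,0,0],[-3,0,0,0],[-4,0,0,0]]]'
python3 -m handwheel '[[[-4,0,0,0],[-4,0,2,0],[0,0,4,0],[0,0,4,0],[0,0,4,0],[0,0,4,0],[0,0,0,0],[0,0,0,0]]]'
python3 st.py; python3 - <<'E'
from plant import bot
from h import *
b,d=bot.capture('top'); m=bot.camera_model('top'); J=toJ(cloud(d,m)); J[d==0]=0
cv2.imwrite('pics/t7.png',b[:,:,::-1])
def sel(x,y,z): return J[(J[...,0]>x[0])&(J[...,0]<x[1])&(J[...,1]>y[0])&(J[...,1]<y[1])&(J[...,2]>z[0])&(J[...,2]<z[1])]
P=sel((-20,28),(8,55),(25,75)); 
if len(P)>20: q=np.polyfit(P[:,1],P[:,2],1); print('flap plate',np.arctan(.4713)-np.arctan(q[0]))
P=sel((50,88),(-50,-10),(52,95))
if len(P)>20: q=np.polyfit(P[:,1],P[:,2],1); print('flap nose',-np.arctan(q[0]))
P=sel((-60,44),(-75,-15),(44,56))
if len(P)>20: print('blank rear',np.percentile(P,[1,50,99],axis=0))
a,_=bot.capture('side'); cv2.imwrite('pics/s7.png',a[:,:,::-1])
E
```

```text
time: 8.28
tool_pos: [587.4, -35.0, 148.4]
tcp_rot: [-0.128, 1.564, 2.964]
contact_force: [1.2, 0.4, -1.0]
grip_width: 64.4
time: 8.95
tool_pos: [409.5, -26.1, 227.9]
tcp_rot: [2.754, 1.57, -0.438]
contact_force: [0.2, 0.5, 0.2]
grip_width: 64.4
t 8.95 tcp jig [-209.9   -3.2  227.9] tooly in jig [-0.001 -1.     0.   ] toolx [ 0. -0. -1.] F jig [0.2 0.5 0.2] w 64.4 q [-0.25  0.13  1.81 -0.    1.21  1.37]
flap plate 0.2556446128090645
flap nose 0.2720399708675918
blank rear [[ -9.93088045 -68.87903306  45.49527941]
 [ 16.33444545 -46.09838921  50.52192217]
 [ 43.31714177 -23.55020941  54.95091068]]
```

View pics/t7.png

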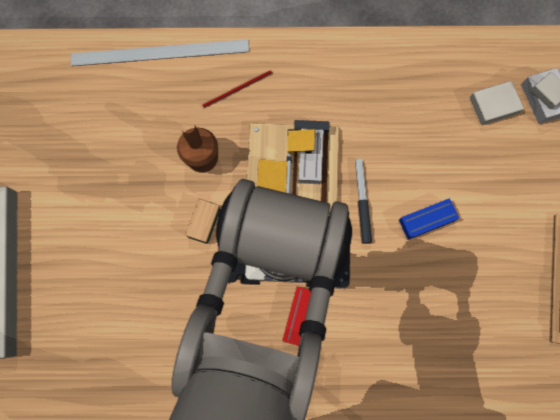

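View pics/s7.png

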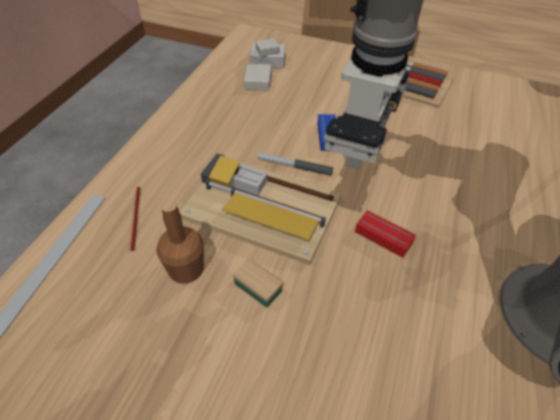

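Both views show the blank at the stop under the closed nose (top view about 310,155), with flap readings of 0.256 (plate) and 0.272 (nose). The mallet, chisel and rubbing block sit at their starting pixels, and the arm is clear. I'm handing in.

```bash
python3 -c "
from plant import bot
print(bot.close_job())"
```

```text
the job is handed in; nothing more can be done
None
```

The jig is loaded and the job is handed in, with the arm clear at about 9 s. One finger pressed the plate and slid along it while the other pushed the blank to the stop. I backed off with the plate still held, then lifted to let the flap close and moved away.

- **Flap held open:** it read about 0.51 rad before the push. During the push I inferred it from a steady tip height of about 36.5 mm, because the gripper hid the plate and nose from the top camera; the wrist view showed the nose up.
- **Blank home:** the push force rose from about 7 to 21 N with almost no further movement. The blank's rear end measured jig x about -9.5 to -10, against -10 nominal.
- **Blank seated:** its centre is at y about -46 mm and its top at z about 50 mm.
- **Flap closed:** it reads about 0.256 rad from the plate and 0.272 rad from the nose. These differ slightly but are both within 0.245–0.285.
- **Bystanders:** the mallet, chisel and rubbing block sit where they were in the first pictures. The tool force is about zero.

One check failed: my first measurement of the blank's rear end during the push had tracked the finger instead. I repeated it correctly after backing off, before letting the plate go.

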